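# Tip the cowries into the carousel's open jar and hold it to the front

### The arm

A 6-joint arm with a two-finger parallel gripper is mounted at the origin on the work surface. World frame = base frame: x ahead of the robot, y to its left, z up, the work surface at z = 0. Lengths are in m, angles in rad, forces in N, time in s.
With the tool pointing down it reaches from about 0.325 to 0.775 m from the base axis. Payload 5.5 kg.
Tool frame: the origin (TCP) lies between the finger pads; the fingertips stand bot.tips_ahead ahead of it and the grasp point (between the pads) lies 5 mm behind it (bot.tips_ahead is the distance from the TCP to the fingertips, in m); z points along the fingers, y is the direction in which the jaws open and shut (so a half turn about z gives the same grasp; the last joint's range is limited). The gripper opens to 85 mm and grips with 20 to 120 N. Pads are 22 mm wide; open, the fingers measure 114 mm over their backs; the gripper's body (76 mm by 85 mm) begins 54 mm behind the grasp point. The pads swing forward as they close: fully open they stand 13 mm farther back than shut.
Start: joints at [-1.248, 0.091, 1.231, -0, 1.82, -0.057], TCP at [0.222, -0.557, 0.245] pointing down, gripper open.
Joint ranges: [-2.87, 2.87], [-0.86, 2.18], [0.17, 2.46], [-1.51, 4.65], [0.06, 2.69], [-2.65, 2.65]. Speed limits (rad/s): [2.57, 2.57, 3.01, 3.14, 3.14, 3.14].

### API

Orientations are given as a 3x3 rotation matrix whose columns are the frame's x, y, z axes.
In Python, from cell import bot gives the robot as it stands. The module is installed in compiled form; this text tells all that it offers.
- The arm moves only by the tool drive_tool, never from a script. Its arguments are lists of equal length, an entry for each row: "dp": the shift along the tool's x, y, z in units of 40 mm (1.0 is 40 mm), a list of three; "dr": the turn, a rotation vector about the tool's x, y, z in units of 5 degrees (1.0 is 5 degrees), a list of three; "hand": the finger opening in mm, from 0 to 85.4. A call has exactly 5 rows; each row is the pose to reach, as a shift and turn from the pose commanded when the call began, along the tool's axes at that moment; what a row does not reach only later rows make up. A row lasts 1/12 s, in which the tool goes at most 41.7 mm and 7.16 degrees, less where a joint would pass 70% of its speed; a pose out of reach is approached as far as the arm can. A call with a gripper value outside its range is refused whole. The fingers move at their own pace and stop on an object; "force" is the grip in N (left out, the last holds). Time passes only in rows, so rows that repeat a pose let the fingers close, or fill a call up. It gives the time, the measured TCP pose, the force and the opening at its end, in the units of the state.
- bot.get_obs(): the state, without advancing time (a new reading comes with each control period).
- bot.grab_frame(name): name is "scene" or "top" or "wrist"; returns a dict with "img" (400x640x3 uint8, red, green, blue), "range_z" (400x640 float32, m along the optical axis (not along the pixel's ray), 0 where there is no reading), "K" (3x3 intrinsics, pixels), "eye" and "rotation" of the camera in the world; the wrist camera has in their place "mount" (4x4, takes a point from camera to tool coordinates, whose origin is the TCP and whose axes are the flange's). Camera axes: x right, y down, z forward; pixel columns grow to the right and rows downward; lengths in m; the calibration is good to about 2 mm. A picture is of the moment at which its call begins: read the wrist's pose just before it.
- bot.close_job(): hands the job in, once; it reports no verdict.
The state is a dict: "t": time; "q": joint angles; "joint_vel": joint speeds; "joint_torque": joint torques, N m; "eef_pos": TCP position; "orientation": TCP orientation; "ft_force": force on the tool from outside, world axes, zero at the start; "ft_torque": the same for the moment, N m; "finger_gap": finger opening in m.
Only numpy, scipy, OpenCV 4.12 (cv2) and the standard library are available. Lean on these libraries where they do the work, as an engineer would, in place of code of your own. Each camera call takes 0.05 s, during which the arm holds its last target. There are 200 camera calls.

### The job

Pick up the little ceramic dish by its upright grip and tip the two cowrie shells off its lip into the one open jar on the carousel without the fingers touching the shells, then set the empty dish back down flat on the shelf. After that, turn the carousel until the open jar stands right in line with the pointer tab on its foot, and finish with the fingers still on the carousel, holding it still there; leave the dry box, mask frame and spray bottle where they are.

Things in the scene. Friction and masses are not known exactly. Their poses are not given: they have to be found in the camera images.
- turntable: The turning top of the carousel: a wooden disc 236 mm across, 10 mm thick, its underside 14 mm above the shelf. It carries the open jar, three closed lidded jars (up to 82 mm above the shelf) and a knob in the middle. It turns freely either way about its vertical centre line without a stop that matters, with slight friction (about 0.06 N m), and stays where it is left. Origin: centre of the disc's underside, on the turning axis; its -x axis points to the open jar.
- knob (a point): Middle of the carousel's round wooden knob, on the turning axis, 115 mm above the shelf. The knob is an upright cylinder 32 mm across and 42 mm tall (94 to 136 mm above the shelf), on a thin post; fingers can take it from above at any yaw, its underside 12 mm above the lids of the jars.
- open_jar (a point): Centre of the mouth of the open white jar, the only one without a lid; 75 mm from the turning axis, rim 70 mm above the shelf. Outside 72 mm across, inside 64 mm across, inner floor 42 mm below the rim. Turns with the carousel.
- pointer (a point): Top of the small upright tab at the end of the pointer arm of the carousel's fixed foot, 22 mm above the shelf, 140 mm from the turning axis. It does not turn; its +x axis points level at the turning axis. The jar is in line when it lies between this tab and the knob.
- dish: Pale blue ceramic dish, about 141 mm long over all and 56 mm wide, 0.2 kg; origin at the centre of the tray's underside, +x towards the pouring lip, +z up. The tray has walls 20 mm high (4 mm thick) on the back and both sides, a floor 5 mm thick, and at the +x end a ramp 20 mm long that rises 8 mm to the open lip (22 degrees).
- dish_grip (a point): Centre of the dish's upright grip: a flat fin 12 mm thick (along the dish's y), 44 mm long (along x) and 44 mm tall (10 to 54 mm above the dish's underside), 62 mm behind the dish's origin; this point is 33 mm above the underside. Axes as the dish's. Fingers close on it from above, one on each side in y.
- dish_lip (a point): Middle of the pouring lip's edge, 57 mm ahead of the dish's origin (119 mm ahead of the grip's centre), 12 mm above the underside. Axes as the dish's. The shells slide off over it when the dish is tipped 45 to 50 degrees lip down.
- cowrie1 (a point): Centre of a smooth egg-shaped cowrie shell, 27 mm long, 20 mm thick, 14 g, loose in the dish. It slides and rolls easily (friction about 0.3).
- cowrie2 (a point): Centre of the other cowrie shell, the same.
- dry_box: Grey hard plastic dry box with a flip latch, 94 x 154 x 68 mm, origin under its centre; to be left alone.
- mask_frame: Black diving mask frame with two glass lenses lying flat, 80 x 166 x 30 mm, origin under its centre; to be left alone.
- spray: Small white anti-fog spray bottle with a grey cap, 38 mm across, 110 mm tall, origin under its centre; to be left alone.
Things that resemble listed ones, but are neither listed nor needed, are in the scene too. Leave any red look-alike of the dish alone.

How it is judged:
On the way, in this order (a step that is already met when the one before it is completed fails the run):
1. both shells are in the open jar, the carousel not yet turned to the pointer (horizontal distance between each of cowrie1, cowrie2 and open_jar below 0.032 m and height (world z) of each of cowrie1, cowrie2 below 0.072 m and not (y of open_jar in the frame of pointer between -0.013 and 0.013 m and x of open_jar in the frame of pointer below 0.1 m)), for 0.1 s.
2. the empty dish is back down flat on the shelf and let go (horizontal distance between each of cowrie1, cowrie2 and open_jar below 0.032 m and height (world z) of each of cowrie1, cowrie2 below 0.072 m and height (world z) of dish_grip below 0.04 m and angle between dish_grip's own z axis and vertical below 0.1 rad and contact force between dish and the arm below 0.1 N and contact force between dish and the fingers below 0.1 N and linear speed of dish below 0.03 m/s), for 0.2 s.
3. the open jar is in line with the pointer, held still by the fingers (horizontal distance between each of cowrie1, cowrie2 and open_jar below 0.032 m and height (world z) of each of cowrie1, cowrie2 below 0.072 m and y of open_jar in the frame of pointer between -0.013 and 0.013 m and x of open_jar in the frame of pointer below 0.1 m and contact force between the fingers and turntable above 1 N and angular speed of turntable below 0.08 rad/s), for 0.2 s.
At the end, for the whole second after the job is handed in: Both shells in the open jar, below its rim; dish flat on the shelf (tilt under 0.1 rad), let go; jar centre within 13 mm sideways of the line from pointer to turning axis, on the pointer side; fingers press the carousel with over 1 N and it is still (under 0.08 rad/s) (all of step 3 and height (world z) of dish_grip below 0.04 m and angle between dish_grip's own z axis and vertical below 0.1 rad and contact force between dish and the arm below 0.1 N and contact force between dish and the fingers below 0.1 N and linear speed of dish below 0.03 m/s); the arm keeps its last pose, push and grip.
It fails at once if the fingers touch a shell (contact force between the fingers and shell1 above 0.3 N or contact force between the fingers and shell2 above 0.3 N).
It fails at once if a bystander is pushed away or knocked over (distance of any of dry_box, mask_frame, spray from where it was at the start of the episode above 0.03 m or angle between spray's own z axis and vertical above 0.5 rad).
It also fails if it takes over 72 s, if anything falls off the work surface, if the arm or the gripper's body presses on something with over 40 N, if the wrist force passes 120 N, or if a joint passes its speed limit or range.

## Working session

There is one attempt and no reset: what is moved stays moved. The work goes in short steps, Python scripts to look and compute and a tool call to move; the robot and the scene stay as the last step left them, time stands still between calls to the robot, and variables do not carry over. Pictures are saved under pics/ and viewed, about 8 in all and at most 12, crops included, and the job is handed in when it is done.

Besides the shell and the picture viewer there is one more tool, called after "Request:" as name(argument=value, ...), one argument or row to a line, values as JSON. drive_tool: Moves the arm, as the interface text tells. Its arguments: {"type":"object","properties":{"dp":{"type":"array"},"dr":{"type":"array"},"hand":{"type":"array"},"force":{"type":"number"}},"required":["dp","dr","hand"]}

```bash
mkdir -p pics; cat > h.py <<'E'
import numpy as np, cv2
from cell import bot
def grab(n):
    o=bot.get_obs(); f=bot.grab_frame(n)
    if 'mount' in f:
        T=np.eye(4);T[:3,:3]=o['orientation'];T[:3,3]=o['eef_pos'];M=T@np.array(f['mount']);f['eye']=M[:3,3];f['rotation']=M[:3,:3]
    return f
def cloud(f):
    z=f['range_z'];K=np.array(f['K']);v,u=np.mgrid[:z.shape[0],:z.shape[1]]
    P=np.stack([(u-K[0,2])/K[0,0]*z,(v-K[1,2])/K[1,1]*z,z],-1)
    W=P@np.array(f['rotation']).T+np.array(f['eye']); W[z==0]=np.nan; return W
def save(n,im): cv2.imwrite('pics/'+n,im[:,:,::-1])
E
python3 - <<'E'
from h import *
o=bot.get_obs();print(o,bot.tips_ahead)
for n in['top','scene']:
    f=grab(n);save(n+'0.png',f['img']);W=cloud(f);np.savez(n+'0.npz',img=f['img'],W=W);print(n,f['eye'],f['K'],f['rotation'])
E
```

```text
{'t': 0.0, 'q': array([-1.24768634e+00,  9.18576667e-02,  1.23189771e+00, -1.53631591e-05,
        1.81976427e+00, -5.67307632e-02]), 'joint_vel': array([ 0.00211442, -0.00016637,  0.00156349, -0.00103125, -0.00127781,
        0.00018219]), 'joint_torque': array([-2.62517256e-03, -4.58739173e+01, -4.18021560e+01, -1.50983437e-04,
        1.18753180e-02, -4.38160569e-06]), 'eef_pos': array([ 0.22236147, -0.5570083 ,  0.24414486]), 'orientation': array([[ 9.28725120e-01,  3.70768472e-01, -6.25971711e-04],
       [ 3.70768988e-01, -9.28723337e-01,  1.82254658e-03],
       [ 9.43882742e-05, -1.92473569e-03, -9.99998143e-01]]), 'ft_force': array([ 0.70133325, -0.20678511, -0.14995159]), 'ft_torque': array([0.00785125, 0.02923147, 0.0124055 ]), 'finger_gap': 0.08576766135173965} 0.014
top [ 0.39949018 -0.01494776  1.12832628] [[459.71545323   0.         319.90218926]
 [  0.         459.71545323 194.33591884]
 [  0.           0.           1.        ]] [[ 0.0182791  -0.98466168  0.17351441]
 [-0.99959029 -0.01417435  0.02486635]
 [-0.02202549 -0.17389785 -0.98451735]]
scene [ 1.27245894 -0.19008767  0.54993913] [[365.76414147   0.         313.83347147]
 [  0.         365.76414147 201.80260421]
 [  0.           0.           1.        ]] [[ 0.24343657  0.52603215 -0.81487963]
 [ 0.96988696 -0.12543052  0.20877375]
 [ 0.00761093 -0.84116429 -0.5407261 ]]
```

View pics/top0.png

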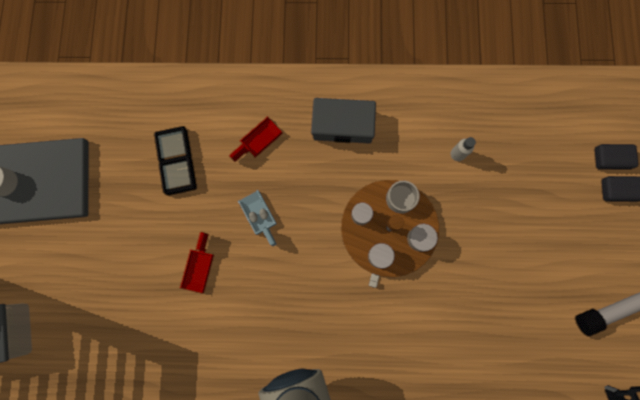

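View pics/scene0.png

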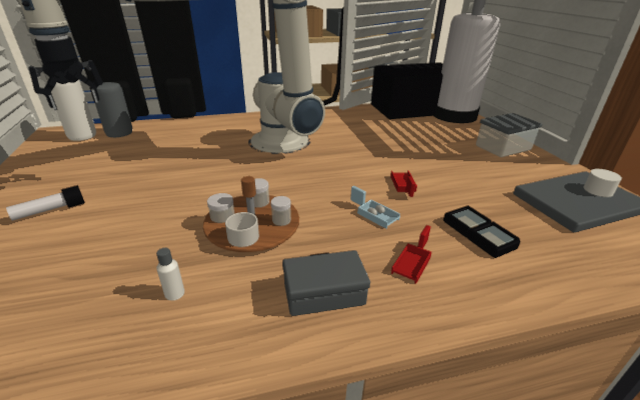

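The top view shows the pale blue dish at (258,215), lip up and to the left, grip at (270,238). Lookalikes to leave alone are the red dishes at (197,265) and (258,140). The open jar is at (403,197), the lidded jars at (362,213), (423,237) and (381,256), and the pointer tab at (375,281). I choose the blue dish and check it in a crop.

```bash
python3 - <<'E'
from h import *
d=np.load('top0.npz');im=d['img'];W=d['W']
hsv=cv2.cvtColor(im,cv2.COLOR_RGB2HSV)
r=np.zeros(im.shape[:2],bool);r[180:255,230:290]=1
m=(hsv[...,0]>85)&(hsv[...,0]<125)&(hsv[...,1]>35)&(hsv[...,2]>60)&r
print('dish px',m.sum())
P=W[m];P=P[~np.isnan(P[:,0])]
print('z pct',np.percentile(P[:,2],[1,10,50,90,99]))
hi=P[P[:,2]>.04];print('grip top',len(hi),hi.mean(0))
lo=P[P[:,2]<.03];print(lo.mean(0))
rect=cv2.minAreaRect(lo[:,:2].astype(np.float32));print('tray rect',rect,cv2.boxPoints(rect))
if len(hi)>5: print('gripfit',cv2.minAreaRect(hi[:,:2].astype(np.float32)))
# carousel
def reg(u0,u1,v0,v1,zlo,zhi,name):
    Q=W[v0:v1,u0:u1].reshape(-1,3);Q=Q[(Q[:,2]>zlo)&(Q[:,2]<zhi)]
    c,R=cv2.minEnclosingCircle(Q[:,:2].astype(np.float32));print(name,len(Q),Q.mean(0),c,R);return Q
reg(335,445,170,285,.02,.028,'disc')
reg(385,420,178,214,.062,.08,'openjar')
reg(375,415,205,240,.1,.15,'knob')
q=reg(366,384,273,290,.012,.03,'pointer')
for n,a in dict(box=(300,390,90,150),spray=(440,490,125,170),mask=(145,205,120,200),red1=(170,225,225,300),red2=(222,290,110,165)).items(): reg(*a,.015,.2,n)
c=cv2.resize(im[170:300,225:455],None,fx=3.4,fy=3.4,interpolation=cv2.INTER_CUBIC);save('crop0.png',c)
E
```

```text
dish px 48
z pct [0.00106404 0.00275548 0.00612305 0.05284454 0.05481869]
grip top 12 [0.48603188 0.12638562 0.05118865]
[0.54597735 0.17915206 0.00528886]
tray rect ((0.5522125363349915, 0.17091652750968933), (0.08030596375465393, 0.04477716237306595), 30.61672592163086) [[0.5062548  0.16973437]
 [0.5290595  0.13119943]
 [0.5981703  0.17209868]
 [0.57536554 0.21063362]]
gripfit ((0.48782065510749817, 0.1286725550889969), (0.038640834391117096, 0.004256193060427904), 29.115142822265625)
disc 4884 [ 0.51240141 -0.14856373  0.02393085] (0.505423367023468, -0.15041501820087433) 0.1285141557455063
openjar 189 [ 0.58610394 -0.18236546  0.06915187] (0.5865612030029297, -0.18164126574993134) 0.03621367737650871
knob 196 [ 0.51495608 -0.15320446  0.1326926 ] (0.515938401222229, -0.15524853765964508) 0.016126692295074463
pointer 77 [ 0.3919017  -0.1209602   0.02161162] (0.39340972900390625, -0.12350104749202728) 0.021886741742491722
box 2649 [ 0.7704948  -0.04004791  0.06461125] (0.7778156995773315, -0.040963996201753616) 0.08718419075012207
spray 357 [ 0.69975782 -0.32288017  0.07445268] (0.7046759724617004, -0.32846012711524963) 0.019371774047613144
mask 2066 [0.67546579 0.37821354 0.02481299] (0.6760314106941223, 0.3797244727611542) 0.09009262174367905
red1 366 [0.4397246  0.29968077 0.03048468] (0.4245522618293762, 0.3023287355899811) 0.07247800379991531
red2 345 [0.71541832 0.19337319 0.03058776] (0.729326069355011, 0.18209786713123322) 0.07307706773281097
```

View pics/crop0.png

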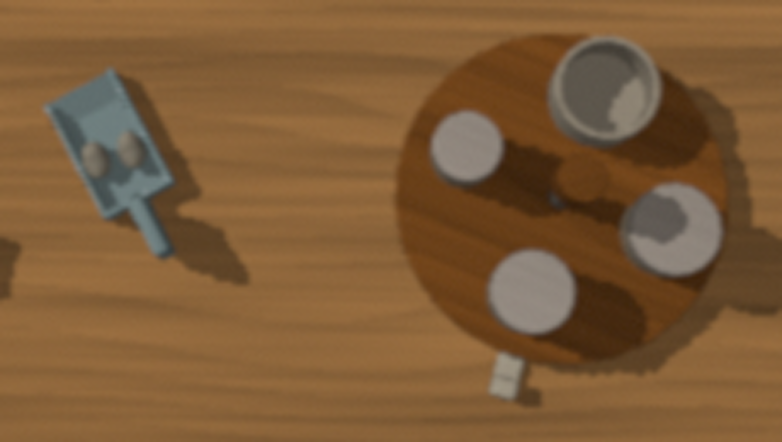

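The crop confirms it: the blue dish holds both shells, at crop (94,160) and (131,150), the open jar is at (605,90) and the pointer tab at (507,376). I'll write a move-planning helper and head for a hover over the dish.

```bash
cat >> h.py <<'E'
from scipy.spatial.transform import Rotation as Ro
def down(yaw): # tool x at yaw deg, z down
    return Ro.from_euler('z',yaw,degrees=True).as_matrix()@np.diag([1,-1,-1])
def dishR(yaw,tilt=0): # tool rot with tool x = dish x, lip down tilt
    return Ro.from_euler('z',yaw,degrees=True).as_matrix()@Ro.from_euler('y',tilt,degrees=True).as_matrix()@np.diag([1,-1,-1])
def rel(p,R,o=None):
    o=o or bot.get_obs();A=o['orientation']
    dp=A.T@(np.array(p)-o['eef_pos'])/.04; dr=Ro.from_matrix(A.T@R).as_rotvec(degrees=True)/5
    print('dp',dp.round(3),'dr',dr.round(3),'rows',round(max(np.linalg.norm(dp)*.96,np.linalg.norm(dr)*5/7.16),1))
E
python3 - <<'E'
from h import *
rel([.48,.125,.25],down(30))
d=np.load('top0.npz');W=d['W']
Q=W[180:255,230:290].reshape(-1,3);Q=Q[Q[:,2]>.011]
for lo,hi in((.011,.03),(.04,.07)):
    q=Q[(Q[:,2]>lo)&(Q[:,2]<hi)];print(len(q),cv2.minAreaRect(q[:,:2].astype(np.float32)),q.mean(0))
E
```

```text
dp [ 12.303 -13.449  -0.119] dr [-0.02  -0.003 -1.649] rows 17.5
369 ((0.5299922823905945, 0.15735961496829987), (0.14108775556087494, 0.056465357542037964), 30.03972625732422) [0.54270237 0.16460528 0.0191601 ]
103 ((0.48744142055511475, 0.1328132599592209), (0.043811459094285965, 0.012125363573431969), 30.085187911987305) [0.48683727 0.13186164 0.05216502]
```

Request:
drive_tool(
  dp=[
    [0.63,-0.68,0],
    [1.26,-1.36,0],
    [1.89,-2.04,0],
    [2.52,-2.72,0],
    [3.15,-3.4,0],
  ],
  dr=[
    [0,0,0],
    [0,0,0],
    [0,0,0],
    [0,0,0],
    [0,0,0],
  ],
  hand=[60,60,60,60,60],
)

```text
t: 0.52
eef_pos: [0.2892, -0.3826, 0.2446]
orientation: [[0.929, 0.37, -0.0], [0.37, -0.929, 0.001], [-0.0, -0.001, -1.0]]
ft_force: [1.2, 0.2, 1.4]
finger_gap: 0.0599
```

Request:
drive_tool(
  dp=[
    [0.63,-0.68,0],
    [1.26,-1.36,0],
    [1.89,-2.04,0],
    [2.52,-2.72,0],
    [3.15,-3.4,0],
  ],
  dr=[
    [0,0,0],
    [0,0,0],
    [0,0,0],
    [0,0,0],
    [0,0,0],
  ],
  hand=[60,60,60,60,60],
)

```text
t: 0.93
eef_pos: [0.3557, -0.2094, 0.2449]
orientation: [[0.929, 0.37, -0.0], [0.37, -0.929, 0.0], [-0.0, -0.0, -1.0]]
ft_force: [0.5, -0.7, -0.2]
finger_gap: 0.0602
```

Request:
drive_tool(
  dp=[
    [0.63,-0.68,0],
    [1.26,-1.36,0],
    [1.89,-2.04,0],
    [2.52,-2.72,0],
    [3.15,-3.4,0],
  ],
  dr=[
    [0,0,0],
    [0,0,0],
    [0,0,0],
    [0,0,0],
    [0,0,0],
  ],
  hand=[60,60,60,60,60],
)

```text
t: 1.35
eef_pos: [0.4223, -0.0363, 0.2451]
orientation: [[0.929, 0.371, 0.0], [0.371, -0.929, -0.0], [0.0, 0.0, -1.0]]
ft_force: [0.3, -0.8, 0.1]
finger_gap: 0.0598
```

```bash
python3 - <<'E'
from h import *
o=bot.get_obs();print(o['eef_pos'],o['q'],o['finger_gap'],o['t']);rel([.4877,.133,.15],down(30))
E
```

```text
[ 0.42232504 -0.03633025  0.24506933] [-1.66062940e-01 -3.85435480e-01  1.66186972e+00 -6.34058830e-05
  1.86511767e+00  1.02495726e+00] 0.05984738370925493 1.35
dp [ 3.087 -3.326  2.377] dr [ 1.000e-03  0.000e+00 -1.648e+00] rows 4.9
```

Request:
drive_tool(
  dp=[
    [0.65,-0.7,0.3],
    [1.3,-1.4,0.75],
    [1.95,-2.1,1.3],
    [2.55,-2.75,1.9],
    [3.09,-3.33,2.38],
  ],
  dr=[
    [0,0,-0.4],
    [0,0,-0.8],
    [0,0,-1.2],
    [0,0,-1.5],
    [0,0,-1.65],
  ],
  hand=[45,45,45,45,45],
)

```text
t: 1.77
eef_pos: [0.4876, 0.1333, 0.1486]
orientation: [[0.865, 0.502, -0.0], [0.502, -0.865, -0.0], [-0.0, 0.0, -1.0]]
ft_force: [1.0, -0.5, -0.0]
finger_gap: 0.0451
```

```bash
python3 - <<'E'
from h import *
f=grab('wrist');W=cloud(f);save('wr1.png',f['img'])
hsv=cv2.cvtColor(f['img'],cv2.COLOR_RGB2HSV)
P=W.reshape(-1,3);ok=(P[:,2]>.045)&(P[:,2]<.06)&(np.hypot(P[:,0]-.4877,P[:,1]-.133)<.045)
q=P[ok];print(len(q));
if len(q): print(cv2.minAreaRect(q[:,:2].astype(np.float32)),q.mean(0))
o=bot.get_obs();print(o['eef_pos'],o['finger_gap']);rel([.4877,.133,.029],down(30))
E
```

```text
966
((0.4881376028060913, 0.131867915391922), (0.04369651526212692, 0.011584361083805561), 29.79347038269043) [0.48949176 0.13282647 0.05306066]
[0.48677223 0.13779837 0.14252104] 0.045181900604355195
dp [-0.025  0.132  2.837] dr [-0.069  0.062  0.063] rows 2.7
```

View pics/wr1.png

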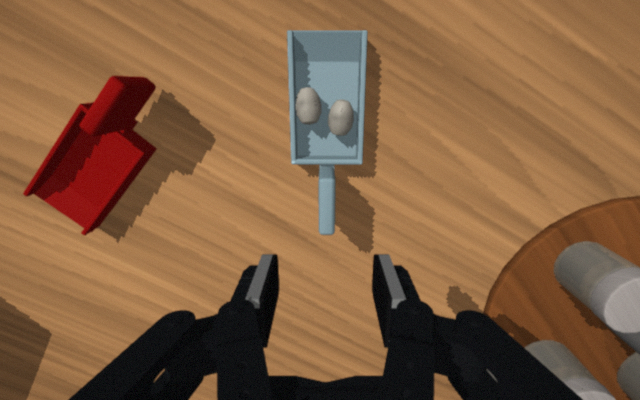

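The wrist view shows the fin at (327,200), centred between the fingers, with the shells well away at (308,105) and (341,118). Descending and closing.

Request:
drive_tool(
  dp=[
    [0,0,0.7],
    [0,0,1.4],
    [0,0,2.1],
    [0,0,2.6],
    [0,0,3.0],
  ],
  dr=[
    [0,0,0],
    [0,0,0],
    [0,0,0],
    [0,0,0],
    [0,0,0],
  ],
  hand=[45,45,45,45,45],
)

```text
t: 2.23
eef_pos: [0.4862, 0.1311, 0.0271]
orientation: [[0.866, 0.5, -0.004], [0.5, -0.866, -0.001], [-0.004, -0.001, -1.0]]
ft_force: [0.5, -0.1, -0.1]
finger_gap: 0.0449
```

Request:
drive_tool(
  dp=[
    [0,0,0],
    [0,0,0],
    [0,0,0],
    [0,0,0],
    [0,0,0],
  ],
  dr=[
    [0,0,0],
    [0,0,0],
    [0,0,0],
    [0,0,0],
    [0,0,0],
  ],
  hand=[45,40,30,20,10],
  force=50,
)

```text
t: 2.65
eef_pos: [0.4886, 0.1316, 0.0319]
orientation: [[0.866, 0.5, 0.003], [0.5, -0.866, 0.001], [0.003, 0.001, -1.0]]
ft_force: [0.3, 0.4, 3.5]
finger_gap: 0.0113
```

Request:
drive_tool(
  dp=[
    [0,0,0],
    [0,0,0],
    [0,0,0],
    [0,0,0],
    [0,0,0],
  ],
  dr=[
    [0,0,0],
    [0,0,0],
    [0,0,0],
    [0,0,0],
    [0,0,0],
  ],
  hand=[5,5,5,5,5],
  force=50,
)

```text
t: 3.07
eef_pos: [0.4887, 0.1316, 0.0319]
orientation: [[0.866, 0.5, 0.003], [0.5, -0.866, 0.001], [0.003, 0.001, -1.0]]
ft_force: [-1.2, 0.0, 6.2]
finger_gap: 0.0114
```

Request:
drive_tool(
  dp=[
    [0,0,-0.1],
    [0,0,-0.35],
    [0,0,-0.75],
    [0,0,-1.25],
    [0,0,-1.8],
  ],
  dr=[
    [0,0,0],
    [0,0,0],
    [0,0.3,0],
    [0,0.9,0],
    [0,1.5,0],
  ],
  hand=[5,5,5,5,5],
)

```text
t: 3.48
eef_pos: [0.487, 0.1313, 0.102]
orientation: [[0.858, 0.501, 0.112], [0.496, -0.866, 0.066], [0.13, -0.001, -0.992]]
ft_force: [-0.0, -0.4, -2.1]
finger_gap: 0.0115
```

```bash
python3 - <<'E'
from h import *
o=bot.get_obs();print(o['eef_pos'],o['finger_gap'],o['orientation'].round(3));
rel([.53,.1,.25],dishR(60,-10));rel([.58,.03,.27],dishR(95,-10))
E
```

```text
[0.48704203 0.13134268 0.10202551] 0.011490982326920415 [[ 0.858  0.501  0.112]
 [ 0.496 -0.866  0.066]
 [ 0.13  -0.001 -0.992]]
dp [ 1.014  1.213 -3.599] dr [ 0.901  0.493 -5.925] rows 4.2
dp [ 1.283  3.353 -4.07 ] dr [  1.965   0.446 -12.844] rows 9.1
```

Request:
drive_tool(
  dp=[
    [0.12,0.15,-0.5],
    [0.3,0.4,-1.2],
    [0.55,0.65,-2.0],
    [0.8,0.95,-2.85],
    [1.0,1.2,-3.6],
  ],
  dr=[
    [0.1,0.3,-0.6],
    [0.25,0.4,-1.7],
    [0.45,0.5,-3.0],
    [0.7,0.5,-4.5],
    [0.9,0.5,-5.9],
  ],
  hand=[5,5,5,5,5],
)

```text
t: 3.9
eef_pos: [0.5297, 0.0995, 0.2527]
orientation: [[0.494, 0.865, 0.089], [0.852, -0.502, 0.15], [0.175, 0.002, -0.985]]
ft_force: [1.0, 0.4, -1.3]
finger_gap: 0.0114
```

```bash
python3 - <<'E'
from h import *
o=bot.get_obs();print(o['eef_pos'],o['finger_gap'],o['q'].round(2));
rel([.58,.03,.26],dishR(92,-10));rel([.62,-.05,.26],dishR(122,-10))
E
```

```text
[0.52967146 0.09952605 0.25265259] 0.01137512685017752 [ 0.03 -0.17  1.48  0.15  1.73  0.59]
dp [-0.826  1.961 -0.329] dr [ 1.142 -0.007 -6.327] rows 4.5
dp [-2.035  3.83  -0.54 ] dr [  2.186   0.    -12.235] rows 8.7
```

Request:
drive_tool(
  dp=[
    [-0.2,0.4,-0.05],
    [-0.4,0.8,-0.15],
    [-0.55,1.2,-0.2],
    [-0.7,1.6,-0.3],
    [-0.83,1.96,-0.33],
  ],
  dr=[
    [0.23,0,-1.27],
    [0.46,0,-2.53],
    [0.69,0,-3.8],
    [0.91,0,-5.06],
    [1.14,0,-6.33],
  ],
  hand=[5,5,5,5,5],
)

```text
t: 4.32
eef_pos: [0.5798, 0.029, 0.258]
orientation: [[-0.033, 0.999, -0.007], [0.984, 0.034, 0.174], [0.174, -0.001, -0.985]]
ft_force: [0.7, 1.1, -1.7]
finger_gap: 0.0112
```

```bash
python3 - <<'E'
from h import *
o=bot.get_obs();print(o['eef_pos'],o['finger_gap'],o['q'].round(2));
rel([.64,-.06,.25],dishR(125,-10))
E
```

```text
[0.57982771 0.0290018  0.25797278] 0.011218978069851122 [-0.11  0.05  1.26  0.18  1.85 -0.09]
dp [-2.275  1.428 -0.201] dr [ 1.141e+00 -6.000e-03 -6.512e+00] rows 4.6
```

Request:
drive_tool(
  dp=[
    [-0.46,0.29,-0.05],
    [-0.92,0.57,-0.1],
    [-1.38,0.86,-0.15],
    [-1.84,1.14,-0.2],
    [-2.28,1.43,-0.2],
  ],
  dr=[
    [0.23,0,-1.3],
    [0.46,0,-2.6],
    [0.69,0,-3.9],
    [0.91,0,-5.2],
    [1.14,0,-6.5],
  ],
  hand=[5,5,5,5,5],
)

```text
t: 4.73
eef_pos: [0.6397, -0.0606, 0.2496]
orientation: [[-0.564, 0.82, -0.1], [0.807, 0.573, 0.143], [0.174, -0.0, -0.985]]
ft_force: [0.4, -0.4, -2.1]
finger_gap: 0.0112
```

```bash
cat >> h.py <<'E'
JAR=np.array([.5863,-.182])
def pour(th,back=.012,z=.087,psi=163):
    R=dishR(psi,th);h=np.array([np.cos(np.radians(psi)),np.sin(np.radians(psi))])
    D=R@np.diag([1,-1,-1])
    return np.r_[JAR-back*h,z]-D@np.array([.119,0,-.020]),R
E
python3 - <<'E'
from h import *
o=bot.get_obs();print(o['eef_pos'],o['finger_gap'],o['q'].round(2));
for a in((-8,.02,.16),(0,.012,.087),(50,.012,.087)):print(pour(*a)[0])
rel(*pour(-8,.02,.16))
E
```

```text
[ 0.63968202 -0.06060031  0.24959251] 0.011185333253441232 [-0.21  0.32  0.98  0.13  1.97 -0.77]
[ 0.7207807  -0.22311488  0.16324376]
[ 0.71157592 -0.22030069  0.107     ]
[ 0.65627362 -0.20339308  0.19101504]
dp [-4.799 -0.666  1.342] dr [ 1.193 -0.394 -7.516] rows 5.3
```

Request:
drive_tool(
  dp=[
    [-0.5,-0.07,0.1],
    [-1.0,-0.14,0.2],
    [-1.6,-0.21,0.35],
    [-2.2,-0.29,0.5],
    [-2.8,-0.36,0.65],
  ],
  dr=[
    [0.15,0,-0.8],
    [0.3,-0.08,-1.7],
    [0.45,-0.12,-2.6],
    [0.6,-0.16,-3.6],
    [0.75,-0.2,-4.6],
  ],
  hand=[5,5,5,5,5],
)

```text
t: 5.15
eef_pos: [0.6879, -0.1554, 0.2037]
orientation: [[-0.84, 0.527, -0.132], [0.52, 0.85, 0.084], [0.157, 0.002, -0.988]]
ft_force: [0.6, -0.5, -2.3]
finger_gap: 0.0114
```

```bash
python3 - <<'E'
from h import *
o=bot.get_obs();print(o['eef_pos'],o['finger_gap'],o['q'].round(2));
rel(*pour(-5,.016,.12))
E
```

```text
[ 0.68793155 -0.15543799  0.20366416] 0.011378191808426853 [-0.29  0.53  0.79  0.05  1.98 -1.29]
dp [-1.757 -1.036  1.595] dr [ 0.382 -0.798 -2.934] rows 2.5
```

Request:
drive_tool(
  dp=[
    [-0.45,-0.25,0.3],
    [-0.85,-0.5,0.65],
    [-1.25,-0.73,1.0],
    [-1.55,-0.92,1.35],
    [-1.76,-1.04,1.6],
  ],
  dr=[
    [0.1,-0.1,-0.75],
    [0.2,-0.3,-1.45],
    [0.3,-0.5,-2.1],
    [0.35,-0.7,-2.6],
    [0.38,-0.8,-2.93],
  ],
  hand=[5,5,5,5,5],
)

```text
t: 5.57
eef_pos: [0.7157, -0.2223, 0.1273]
orientation: [[-0.952, 0.296, -0.085], [0.294, 0.955, 0.026], [0.089, -0.0, -0.996]]
ft_force: [-0.6, -0.2, -2.1]
finger_gap: 0.0113
```

Request:
drive_tool(
  dp=[
    [0,0,0],
    [0,0,0],
    [0,0,0],
    [0,0,0],
    [0,0,0],
  ],
  dr=[
    [0,0,0],
    [0,0,0],
    [0,0,0],
    [0,0,0],
    [0,0,0],
  ],
  hand=[5,5,5,5,5],
)

```text
t: 5.98
eef_pos: [0.7166, -0.2206, 0.1317]
orientation: [[-0.952, 0.297, -0.08], [0.296, 0.955, 0.025], [0.084, 0.0, -0.996]]
ft_force: [-0.0, -0.1, -1.8]
finger_gap: 0.0112
```

```bash
python3 - <<'E'
from h import *
o=bot.get_obs();print(o['eef_pos'],o['orientation'].round(3),o['finger_gap'],o['q'].round(2));
rel(*pour(10,.014,.09));rel(*pour(20,.014,.09))
f=grab('top');g=grab('wrist')
a=cv2.resize(f['img'][130:290,300:500],None,fx=2,fy=2);save('p2.png',np.hstack([cv2.resize(a,(400,320)),cv2.resize(g['img'],(400,320))]))
E
```

```text
[ 0.71658728 -0.22060561  0.13166896] [[-0.952  0.297 -0.08 ]
 [ 0.296  0.955  0.025]
 [ 0.084  0.    -0.996]] 0.011157128315009148 [-0.34  0.6   0.81 -0.    1.81 -1.61]
dp [ 0.2  -0.03  0.05] dr [ 2.000e-03 -2.967e+00 -5.100e-02] rows 2.1
dp [ 0.458 -0.031 -0.408] dr [-2.000e-03 -4.967e+00 -5.200e-02] rows 3.5
```

View pics/p2.png

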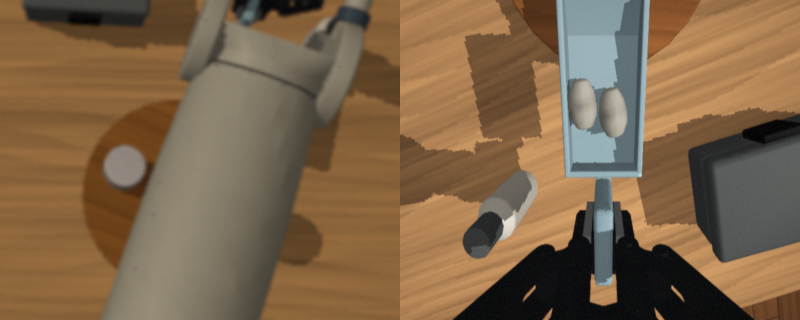

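The wrist panel at right shows both shells still in the dish, at (582,104) and (612,112); the arm hides the jar in the top view. Tilting to 20°, then checking lip against jar in the scene camera.

Request:
drive_tool(
  dp=[
    [0.05,-0.01,0.1],
    [0.1,-0.01,0.1],
    [0.2,-0.03,0.05],
    [0.32,-0.03,-0.18],
    [0.46,-0.03,-0.4],
  ],
  dr=[
    [0,-0.9,-0.01],
    [0,-1.9,-0.02],
    [0,-2.97,-0.05],
    [0,-3.97,-0.05],
    [0,-4.97,-0.05],
  ],
  hand=[5,5,5,5,5],
)

```text
t: 6.5
eef_pos: [0.6991, -0.2168, 0.1478]
orientation: [[-0.898, 0.293, 0.329], [0.275, 0.956, -0.101], [-0.344, -0.0, -0.939]]
ft_force: [1.1, -0.8, -1.1]
finger_gap: 0.0114
```

```bash
python3 - <<'E'
from h import *
f=grab('scene');W=cloud(f);save('p3.png',cv2.resize(f['img'][120:300,150:350],(800,720))[:600])
o=bot.get_obs();print(o['eef_pos'],o['q'].round(2))
R=o['orientation'];D=R@np.diag([1,-1,-1]);L=o['eef_pos']+D@[.119,0,-.02];print('lip',L)
hsv=cv2.cvtColor(f['img'],cv2.COLOR_RGB2HSV)
m=(hsv[...,0]>85)&(hsv[...,0]<125)&(hsv[...,1]>40)&(hsv[...,2]>60)
P=W[m];P=P[(np.hypot(P[:,0]-L[0],P[:,1]-L[1])<.15)&(P[:,2]>.06)];
h=D[:,0];s=P@h
print(len(P),'front edge',P[s>np.percentile(s,98)].mean(0) if len(P) else 0, s.max()-L@h)
rel(*pour(30,.014,.09));rel(*pour(36,.014,.09))
E
```

```text
[ 0.69642244 -0.21574143  0.14733605] [-0.36  0.14  1.38  0.02  1.26 -1.63]
lip [ 0.59622148 -0.18508675  0.08749411]
594 front edge [ 0.52889745 -0.09548084  0.45665324] -0.00785240173752555
dp [ 0.022  0.002 -0.527] dr [-1.000e-03 -1.962e+00 -2.000e-03] rows 1.4
dp [ 0.142  0.002 -0.819] dr [-1.000e-03 -3.162e+00 -2.000e-03] rows 2.2
```

View pics/p3.png

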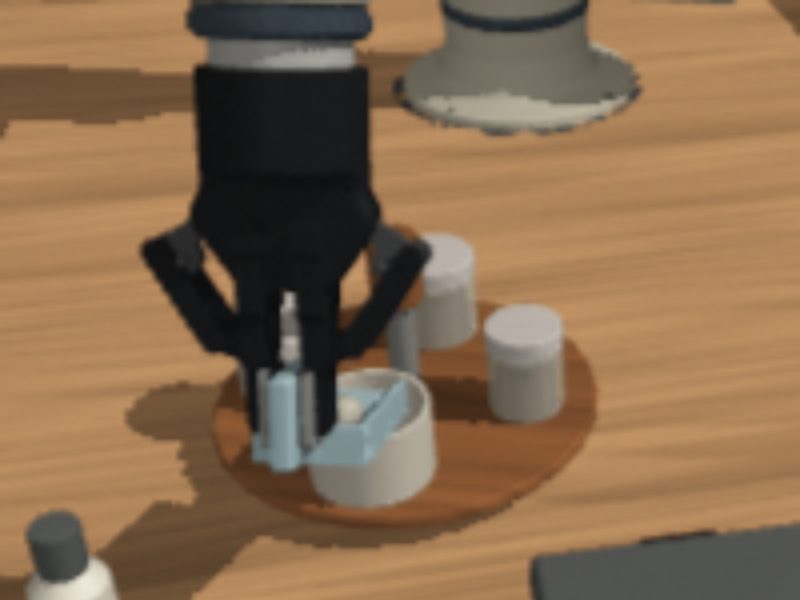

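The dish's lip (crop ~(405,385)) is over the open jar's mouth (~(380,390)), a shell is visible in the tray, and the gripper clears the knob. Tipping further, slowly.

Request:
drive_tool(
  dp=[
    [0,0,-0.15],
    [0,0,-0.3],
    [0.02,0,-0.5],
    [0.08,0,-0.66],
    [0.14,0,-0.82],
  ],
  dr=[
    [0,-0.6,0],
    [0,-1.2,0],
    [0,-1.9,0],
    [0,-2.5,0],
    [0,-3.16,0],
  ],
  hand=[5,5,5,5,5],
)

```text
t: 6.97
eef_pos: [0.6839, -0.2122, 0.1776]
orientation: [[-0.776, 0.293, 0.559], [0.237, 0.956, -0.171], [-0.585, -0.0, -0.811]]
ft_force: [0.2, -0.7, -1.6]
finger_gap: 0.0115
```

```bash
python3 - <<'E'
from h import *
o=bot.get_obs();print(o['eef_pos'],o['q'].round(2),o['ft_force'].round(1))
rel(*pour(42,.014,.09));rel(*pour(47,.014,.09));rel(*pour(50,.014,.09))
E
```

```text
[ 0.68389825 -0.21222309  0.17755551] [-0.37 -0.1   1.65  0.05  0.97 -1.66] [ 0.2 -0.7 -1.6]
dp [ 0.165  0.009 -0.332] dr [-0.003 -1.242 -0.002] rows 0.9
dp [ 0.247  0.009 -0.582] dr [-3.000e-03 -2.242e+00 -2.000e-03] rows 1.6
dp [ 0.307  0.009 -0.729] dr [-3.000e-03 -2.842e+00 -1.000e-03] rows 2.0
```

Request:
drive_tool(
  dp=[
    [0.03,0,-0.12],
    [0.06,0,-0.25],
    [0.1,0.01,-0.33],
    [0.17,0.01,-0.46],
    [0.25,0.01,-0.58],
  ],
  dr=[
    [0,-0.45,0],
    [0,-0.9,0],
    [0,-1.35,0],
    [0,-1.8,0],
    [0,-2.24,0],
  ],
  hand=[5,5,5,5,5],
)

```text
t: 7.38
eef_pos: [0.6632, -0.2054, 0.1901]
orientation: [[-0.653, 0.292, 0.698], [0.2, 0.956, -0.214], [-0.73, -0.0, -0.683]]
ft_force: [0.1, -0.4, -2.1]
finger_gap: 0.0113
```

Request:
drive_tool(
  dp=[
    [0.02,0,-0.05],
    [0.04,0,-0.1],
    [0.06,0,-0.15],
    [0.06,0,-0.15],
    [0.06,0,-0.15],
  ],
  dr=[
    [0,-0.2,0],
    [0,-0.4,0],
    [0,-0.6,0],
    [0,-0.6,0],
    [0,-0.6,0],
  ],
  hand=[5,5,5,5,5],
)

```text
t: 7.8
eef_pos: [0.6575, -0.2039, 0.1916]
orientation: [[-0.617, 0.293, 0.731], [0.189, 0.956, -0.224], [-0.764, -0.0, -0.645]]
ft_force: [-0.1, -2.0, -1.9]
finger_gap: 0.0112
```

```bash
python3 - <<'E'
from h import *
o=bot.get_obs();print(o['eef_pos'],o['orientation'].round(3),o['q'].round(2),o['ft_force'].round(1))
f=grab('scene');g=grab('wrist');save('p4.png',np.hstack([cv2.resize(f['img'][190:260,190:290],(400,280)),cv2.resize(g['img'],(400,280))]))
rel(*pour(50,.014,.09));rel(*pour(20,.03,.12))
E
```

```text
[ 0.65752093 -0.20391685  0.19162686] [[-0.617  0.293  0.731]
 [ 0.189  0.956 -0.224]
 [-0.764 -0.    -0.645]] [-0.38 -0.33  1.92  0.1   0.69 -1.7 ] [-0.1 -2.  -1.9]
dp [-0.048  0.004 -0.027] dr [-0.005 -0.027 -0.002] rows 0.1
dp [-0.734  0.005  1.351] dr [-5.000e-03  5.973e+00 -3.000e-03] rows 4.2
```

View pics/p4.png

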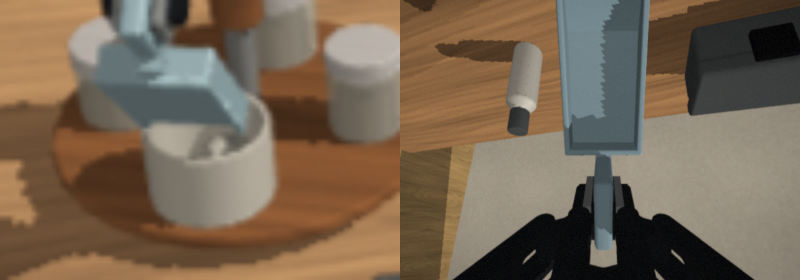

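The left panel shows shells lying in the jar at about (217,147) and (197,152). The visible part of the tray at right is empty. Levelling and withdrawing.

Request:
drive_tool(
  dp=[
    [-0.05,0,-0.2],
    [-0.15,0,0.05],
    [-0.3,0,0.4],
    [-0.5,0,0.85],
    [-0.73,0,1.35],
  ],
  dr=[
    [0,1.0,0],
    [0,2.2,0],
    [0,3.4,0],
    [0,4.7,0],
    [0,5.97,0],
  ],
  hand=[5,5,5,5,5],
)

```text
t: 8.32
eef_pos: [0.7161, -0.2219, 0.1815]
orientation: [[-0.899, 0.293, 0.326], [0.275, 0.956, -0.101], [-0.341, -0.001, -0.94]]
ft_force: [1.9, -0.4, -0.5]
finger_gap: 0.0119
```

```bash
python3 - <<'E'
from h import *
o=bot.get_obs();print(o['eef_pos'])
rel([.69,-.15,.22],dishR(150,0))
E
```

```text
[ 0.71606928 -0.2219251   0.1814958 ]
dp [ 0.752  1.528 -1.298] dr [0.444 3.974 2.566] rows 3.3
```

Request:
drive_tool(
  dp=[
    [0.15,0.3,-0.3],
    [0.3,0.6,-0.6],
    [0.45,0.9,-0.9],
    [0.6,1.2,-1.1],
    [0.75,1.53,-1.3],
  ],
  dr=[
    [0.1,0.8,0.5],
    [0.2,1.6,1.0],
    [0.3,2.4,1.5],
    [0.4,3.2,2.0],
    [0.44,3.97,2.57],
  ],
  hand=[5,5,5,5,5],
)

```text
t: 8.73
eef_pos: [0.6898, -0.149, 0.2188]
orientation: [[-0.865, 0.502, 0.001], [0.502, 0.865, 0.0], [-0.0, 0.001, -1.0]]
ft_force: [0.1, -0.2, -2.0]
finger_gap: 0.0114
```

```bash
python3 - <<'E'
from h import *
o=bot.get_obs();print(o['eef_pos'])
rel([.6,0,.22],dishR(120,0))
f=grab('scene');save('p5.png',cv2.resize(f['img'][170:270,170:310],(700,500)))
E
```

```text
[ 0.68976113 -0.14896447  0.21878565]
dp [ 3.809  2.096 -0.03 ] dr [1.000e-02 2.000e-03 5.979e+00] rows 4.2
```

View pics/p5.png

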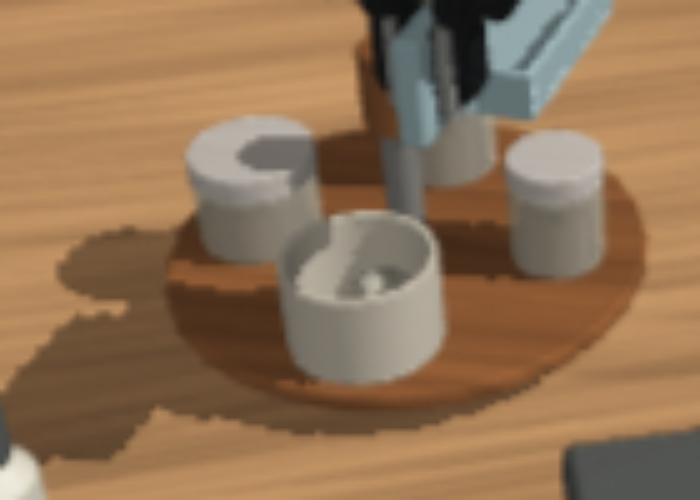

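The jar holds at least one shell, seen at (370,285), with a second beside it in shadow. None are on the disc or the dish lip. I'll confirm from the top later and carry on to the set-down.

Request:
drive_tool(
  dp=[
    [0.76,0.42,0],
    [1.52,0.84,0],
    [2.28,1.26,0],
    [3.05,1.68,0],
    [3.8,2.1,0],
  ],
  dr=[
    [0,0,1.2],
    [0,0,2.4],
    [0,0,3.6],
    [0,0,4.8],
    [0,0,6.0],
  ],
  hand=[5,5,5,5,5],
)

```text
t: 9.2
eef_pos: [0.5989, -0.0001, 0.2172]
orientation: [[-0.496, 0.868, 0.004], [0.868, 0.496, -0.0], [-0.002, 0.003, -1.0]]
ft_force: [0.5, 0.0, -0.9]
finger_gap: 0.0115
```

```bash
python3 - <<'E'
from h import *
o=bot.get_obs();print(o['eef_pos'])
rel([.53,.09,.1],dishR(95,0))
E
```

```text
[ 5.98929943e-01 -9.60017338e-05  2.17220905e-01]
dp [ 2.817 -0.389  2.923] dr [0.044 0.017 4.948] rows 3.9
```

Request:
drive_tool(
  dp=[
    [0.6,-0.08,0.5],
    [1.2,-0.16,1.1],
    [1.8,-0.24,1.8],
    [2.4,-0.32,2.4],
    [2.82,-0.39,2.92],
  ],
  dr=[
    [0.01,0,1.0],
    [0.02,0,2.0],
    [0.03,0.01,3.0],
    [0.04,0.02,4.0],
    [0.04,0.02,4.95],
  ],
  hand=[5,5,5,5,5],
)

```text
t: 9.62
eef_pos: [0.5285, 0.0903, 0.0986]
orientation: [[-0.089, 0.996, -0.001], [0.996, 0.089, 0.001], [0.001, -0.001, -1.0]]
ft_force: [0.3, -0.1, -0.9]
finger_gap: 0.0113
```

Request:
drive_tool(
  dp=[
    [0,0,0.3],
    [0,0,0.6],
    [0,0,0.9],
    [0,0,1.2],
    [0,0,1.4],
  ],
  dr=[
    [0,0,0],
    [0,0,0],
    [0,0,0],
    [0,0,0],
    [0,0,0],
  ],
  hand=[5,5,5,5,5],
)

```text
t: 10.03
eef_pos: [0.53, 0.0884, 0.0435]
orientation: [[-0.091, 0.996, -0.002], [0.996, 0.091, 0.001], [0.001, -0.002, -1.0]]
ft_force: [-0.3, 0.7, -2.3]
finger_gap: 0.0115
```

Request:
drive_tool(
  dp=[
    [0,0,0.0],
    [0,0,0.05],
    [0,0,0.1],
    [0,0,0.1],
    [0,0,0.1],
  ],
  dr=[
    [0,0,0],
    [0,0,0],
    [0,0,0],
    [0,0,0],
    [0,0,0],
  ],
  hand=[5,5,5,5,5],
)

```text
t: 10.45
eef_pos: [0.5299, 0.0891, 0.0413]
orientation: [[-0.092, 0.996, -0.001], [0.996, 0.092, 0.001], [0.001, -0.001, -1.0]]
ft_force: [0.0, -0.4, -1.3]
finger_gap: 0.0113
```

Still about 9 mm up; going down gently to contact.

Request:
drive_tool(
  dp=[
    [0,0,0.06],
    [0,0,0.12],
    [0,0,0.17],
    [0,0,0.21],
    [0,0,0.21],
  ],
  dr=[
    [0,0,0],
    [0,0,0],
    [0,0,0],
    [0,0,0],
    [0,0,0],
  ],
  hand=[5,5,5,5,5],
)

```text
t: 10.87
eef_pos: [0.5295, 0.0893, 0.0323]
orientation: [[-0.092, 0.996, -0.002], [0.996, 0.092, 0.001], [0.001, -0.002, -1.0]]
ft_force: [-0.4, 0.2, -0.2]
finger_gap: 0.0111
```

Request:
drive_tool(
  dp=[
    [0,0,0.02],
    [0,0,0.03],
    [0,0,0.04],
    [0,0,0.04],
    [0,0,0.04],
  ],
  dr=[
    [0,0,0],
    [0,0,0],
    [0,0,0],
    [0,0,0],
    [0,0,0],
  ],
  hand=[5,5,5,5,5],
)

```text
t: 11.28
eef_pos: [0.5297, 0.0892, 0.032]
orientation: [[-0.092, 0.996, -0.001], [0.996, 0.092, 0.001], [0.001, -0.001, -1.0]]
ft_force: [-3.0, -1.6, 6.5]
finger_gap: 0.0115
```

Contact made (6.5 N up). Opening gently, then rising.

Request:
drive_tool(
  dp=[
    [0,0,0],
    [0,0,0],
    [0,0,0],
    [0,0,0],
    [0,0,0],
  ],
  dr=[
    [0,0,0],
    [0,0,0],
    [0,0,0],
    [0,0,0],
    [0,0,0],
  ],
  hand=[14,20,30,40,45],
)

```text
t: 11.7
eef_pos: [0.5294, 0.0892, 0.0305]
orientation: [[-0.092, 0.996, -0.002], [0.996, 0.092, 0.001], [0.001, -0.002, -1.0]]
ft_force: [0.6, 0.1, 0.0]
finger_gap: 0.045
```

Request:
drive_tool(
  dp=[
    [0,0,-0.5],
    [0,0,-1.2],
    [0,0,-2.0],
    [0,0,-2.9],
    [0,0,-3.8],
  ],
  dr=[
    [0,0,0],
    [0,0,0],
    [0,0,0],
    [0,0,0],
    [0,0,0],
  ],
  hand=[45,45,50,55,60],
)

```text
t: 12.12
eef_pos: [0.5293, 0.089, 0.1837]
orientation: [[-0.092, 0.996, -0.003], [0.996, 0.092, 0.001], [0.001, -0.003, -1.0]]
ft_force: [1.0, 0.1, -0.1]
finger_gap: 0.0601
```

```bash
python3 - <<'E'
from h import *
o=bot.get_obs();print(o['eef_pos'],o['finger_gap'],o['q'].round(2))
f=grab('top');W=cloud(f)
def reg(u0,u1,v0,v1,zlo,zhi,name):
    Q=W[v0:v1,u0:u1].reshape(-1,3);Q=Q[(Q[:,2]>zlo)&(Q[:,2]<zhi)]
    if len(Q)>5:c,R=cv2.minEnclosingCircle(Q[:,:2].astype(np.float32));print(name,len(Q),Q.mean(0),c,R)
reg(385,420,178,214,.062,.08,'openjar')
reg(375,415,205,240,.1,.15,'knob')
reg(366,384,273,290,.018,.03,'pointer')
save('p6.png',cv2.resize(f['img'][150:300,230:450],(792,540),interpolation=cv2.INTER_CUBIC))
E
```

```text
[0.52925482 0.0890255  0.18367322] 0.06007594682096393 [ 0.1  -0.08  1.51  0.    1.71  0.01]
openjar 192 [ 0.58636007 -0.1821456   0.06883947] (0.5860916972160339, -0.18153730034828186) 0.036168795078992844
knob 198 [ 0.5148985  -0.1532053   0.13270045] (0.5166071057319641, -0.1548609882593155) 0.016111085191369057
pointer 73 [ 0.39209858 -0.12132837  0.0225862 ] (0.3934553861618042, -0.1232324093580246) 0.021983712911605835
```

View pics/p6.png

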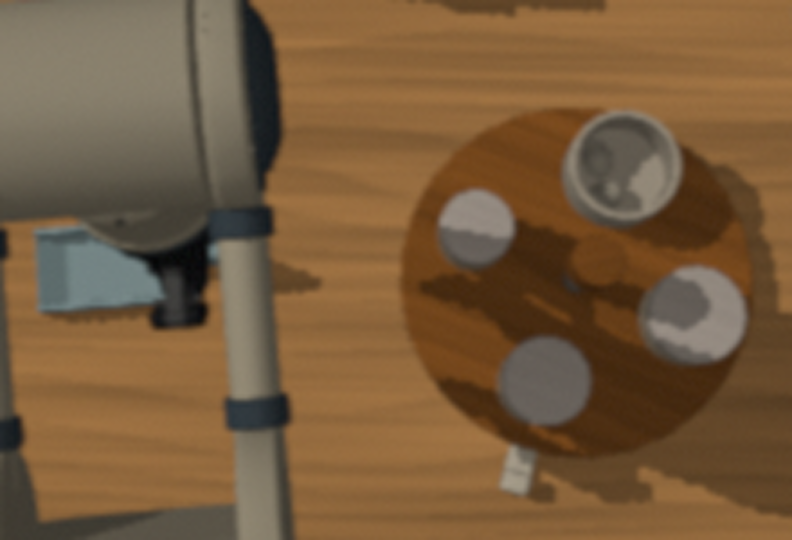

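The top view shows both shells inside the jar (about (598,160) and (612,190)), and the dish standing flat at (100,270). The carousel is unmoved. The jar's bearing is −21.6° and the pointer's 165.3°, so turn −173° (clockwise), taking the knob at yaw ≈161° so that joint 6 stays in range.

```bash
python3 - <<'E'
from h import *
rel([.5155,-.154,.2],down(161)); rel([.522,-.03,.2],down(128))
E
```

```text
dp [-6.019 -0.964 -0.189] dr [  0.11    0.054 -13.149] rows 9.2
dp [-2.947 -0.519 -0.181] dr [ 0.115  0.02  -6.549] rows 4.6
```

Request:
drive_tool(
  dp=[
    [-0.6,-0.1,-0.3],
    [-1.2,-0.2,-0.4],
    [-1.8,-0.3,-0.4],
    [-2.4,-0.4,-0.4],
    [-2.95,-0.52,-0.4],
  ],
  dr=[
    [0,0,-1.3],
    [0,0,-2.6],
    [0,0,-3.9],
    [0,0,-5.2],
    [0,0,-6.55],
  ],
  hand=[60,60,60,60,60],
)

```text
t: 12.58
eef_pos: [0.5198, -0.0316, 0.1985]
orientation: [[-0.62, 0.785, -0.002], [0.785, 0.62, 0.001], [0.001, -0.001, -1.0]]
ft_force: [-0.4, -0.6, 0.3]
finger_gap: 0.06
```

```bash
python3 - <<'E'
from h import *
o=bot.get_obs();print(o['eef_pos']);rel([.5155,-.154,.19],down(161))
E
```

```text
[ 0.51979809 -0.03158209  0.19846993]
dp [-2.335 -1.982  0.21 ] dr [-4.000e-03 -1.900e-02 -6.535e+00] rows 4.6
```

Request:
drive_tool(
  dp=[
    [-0.5,-0.42,0.04],
    [-1.0,-0.85,0.08],
    [-1.5,-1.27,0.12],
    [-2.0,-1.7,0.16],
    [-2.33,-1.98,0.2],
  ],
  dr=[
    [0,0,-1.3],
    [0,0,-2.6],
    [0,0,-3.9],
    [0,0,-5.2],
    [0,0,-6.5],
  ],
  hand=[60,60,60,60,60],
)

```text
t: 13.0
eef_pos: [0.5145, -0.1548, 0.19]
orientation: [[-0.944, 0.33, -0.002], [0.33, 0.944, 0.0], [0.002, -0.001, -1.0]]
ft_force: [1.5, -0.8, -0.2]
finger_gap: 0.0601
```

Request:
drive_tool(
  dp=[
    [0,0,0],
    [0,0,0],
    [0,0,0],
    [0,0,0],
    [0,0,0],
  ],
  dr=[
    [0,0,0],
    [0,0,0],
    [0,0,0],
    [0,0,0],
    [0,0,0],
  ],
  hand=[60,60,60,60,60],
)

```text
t: 13.42
eef_pos: [0.515, -0.1516, 0.1907]
orientation: [[-0.943, 0.333, -0.002], [0.333, 0.943, 0.001], [0.002, 0.0, -1.0]]
ft_force: [0.7, 0.0, -0.1]
finger_gap: 0.0602
```

```bash
python3 - <<'E'
from h import *
o=bot.get_obs();print(o['eef_pos'],o['q'].round(2));rel([.5155,-.154,.113],down(161))
g=grab('wrist');W=cloud(g);P=W.reshape(-1,3);q=P[(P[:,2]>.125)&(P[:,2]<.142)&(np.hypot(P[:,0]-.5155,P[:,1]+.154)<.03)]
print(len(q)); 
if len(q)>5: print(cv2.minEnclosingCircle(q[:,:2].astype(np.float32)),q[:,2].mean())
E
```

```text
[ 0.51501498 -0.15156025  0.19066141] [-0.35 -0.08  1.5   0.    1.72 -1.58]
dp [-0.035 -0.054  1.941] dr [ 0.004 -0.02  -0.096] rows 1.9
2161
((0.5149399042129517, -0.15620960295200348), 0.01602061651647091) 0.13483512253101934
```

Request:
drive_tool(
  dp=[
    [-0.04,-0.08,0.4],
    [-0.04,-0.08,0.85],
    [-0.04,-0.08,1.3],
    [-0.04,-0.08,1.7],
    [-0.04,-0.08,1.95],
  ],
  dr=[
    [0,0,0],
    [0,0,0],
    [0,0,0],
    [0,0,0],
    [0,0,0],
  ],
  hand=[60,60,60,60,60],
)

```text
t: 13.88
eef_pos: [0.5145, -0.1552, 0.1105]
orientation: [[-0.943, 0.333, -0.004], [0.333, 0.943, 0.002], [0.004, 0.0, -1.0]]
ft_force: [0.3, 0.5, -0.4]
finger_gap: 0.0603
```

Request:
drive_tool(
  dp=[
    [0,0,0],
    [0,0,0],
    [0,0,0],
    [0,0,0],
    [0,0,0],
  ],
  dr=[
    [0,0,0],
    [0,0,0],
    [0,0,0],
    [0,0,0],
    [0,0,0],
  ],
  hand=[55,48,40,34,25],
  force=40,
)

```text
t: 14.3
eef_pos: [0.5163, -0.155, 0.1145]
orientation: [[-0.943, 0.333, 0.002], [0.333, 0.943, 0.002], [-0.001, 0.003, -1.0]]
ft_force: [1.1, 5.9, 4.4]
finger_gap: 0.0312
```

Request:
drive_tool(
  dp=[
    [0,0,0],
    [0,0,0],
    [0,0,0],
    [0,0,0],
    [0,0,0],
  ],
  dr=[
    [0,0,0],
    [0,0,0],
    [0,0,0.2],
    [0,0,0.5],
    [0,0,1.0],
  ],
  hand=[25,25,25,25,25],
  force=40,
)

```text
t: 14.72
eef_pos: [0.5163, -0.1549, 0.1145]
orientation: [[-0.91, 0.415, 0.002], [0.415, 0.91, 0.002], [-0.001, 0.003, -1.0]]
ft_force: [1.1, 4.3, 2.8]
finger_gap: 0.0313
```

Knob held (31 mm). Turning.

Request:
drive_tool(
  dp=[
    [0,0,0],
    [0,0,0],
    [0,0,0],
    [0,0,0],
    [0,0,0],
  ],
  dr=[
    [0,0,0.7],
    [0,0,1.6],
    [0,0,2.6],
    [0,0,3.6],
    [0,0,4.6],
  ],
  hand=[25,25,25,25,25],
)

```text
t: 15.13
eef_pos: [0.5166, -0.1546, 0.1145]
orientation: [[-0.674, 0.739, 0.002], [0.739, 0.674, 0.003], [0.001, 0.004, -1.0]]
ft_force: [2.7, 6.9, 2.0]
finger_gap: 0.0307
```

Request:
drive_tool(
  dp=[
    [0,0,0],
    [0,0,0],
    [0,0,0],
    [0,0,0],
    [0,0,0],
  ],
  dr=[
    [0,0,1.1],
    [0,0,2.2],
    [0,0,3.3],
    [0,0,4.4],
    [0,0,5.5],
  ],
  hand=[25,25,25,25,25],
)

```text
t: 15.55
eef_pos: [0.517, -0.1543, 0.1145]
orientation: [[-0.256, 0.967, 0.003], [0.967, 0.256, 0.003], [0.002, 0.004, -1.0]]
ft_force: [4.8, 8.2, 2.1]
finger_gap: 0.0311
```

Request:
drive_tool(
  dp=[
    [0,0,0],
    [0,0,0],
    [0,0,0],
    [0,0,0],
    [0,0,0],
  ],
  dr=[
    [0,0,1.1],
    [0,0,2.2],
    [0,0,3.3],
    [0,0,4.4],
    [0,0,5.5],
  ],
  hand=[25,25,25,25,25],
)

```text
t: 15.97
eef_pos: [0.5175, -0.1543, 0.1145]
orientation: [[0.219, 0.976, 0.005], [0.976, -0.219, 0.003], [0.004, 0.004, -1.0]]
ft_force: [7.8, 7.7, 0.6]
finger_gap: 0.0309
```

Request:
drive_tool(
  dp=[
    [0,0,0],
    [0,0,0],
    [0,0,0],
    [0,0,0],
    [0,0,0],
  ],
  dr=[
    [0,0,1.1],
    [0,0,2.2],
    [0,0,3.3],
    [0,0,4.4],
    [0,0,5.5],
  ],
  hand=[25,25,25,25,25],
)

```text
t: 16.38
eef_pos: [0.518, -0.1545, 0.1145]
orientation: [[0.645, 0.764, 0.006], [0.764, -0.645, 0.003], [0.006, 0.003, -1.0]]
ft_force: [10.2, 6.8, 0.0]
finger_gap: 0.0313
```

Request:
drive_tool(
  dp=[
    [0,0,0],
    [0,0,0],
    [0,0,0],
    [0,0,0],
    [0,0,0],
  ],
  dr=[
    [0,0,1.1],
    [0,0,2.2],
    [0,0,3.3],
    [0,0,4.4],
    [0,0,5.5],
  ],
  hand=[25,25,25,25,25],
)

```text
t: 16.8
eef_pos: [0.5183, -0.1549, 0.1145]
orientation: [[0.925, 0.38, 0.007], [0.38, -0.925, 0.002], [0.007, 0.001, -1.0]]
ft_force: [11.0, 4.5, -1.4]
finger_gap: 0.0312
```

```bash
python3 - <<'E'
from h import *
o=bot.get_obs();R=o['orientation'];yaw=np.degrees(np.arctan2(R[1,0],R[0,0]));print(o['eef_pos'],o['ft_force'].round(1),o['q'].round(2),'yaw',yaw,'to go from 160.6-173.1:',(yaw-(160.6-173.1))/5)
E
```

```text
[ 0.51830746 -0.15494974  0.11449938] [11.   4.5 -1.4] [-0.36 -0.06  1.61  0.    1.58  0.83] yaw 22.333446416837354 to go from 160.6-173.1: 6.9666892833674705
```

Request:
drive_tool(
  dp=[
    [0,0,0],
    [0,0,0],
    [0,0,0],
    [0,0,0],
    [0,0,0],
  ],
  dr=[
    [0,0,1.0],
    [0,0,2.0],
    [0,0,2.9],
    [0,0,3.7],
    [0,0,4.4],
  ],
  hand=[25,25,25,25,25],
)

```text
t: 17.22
eef_pos: [0.5184, -0.1554, 0.1145]
orientation: [[1.0, 0.007, 0.007], [0.007, -1.0, 0.001], [0.007, -0.001, -1.0]]
ft_force: [12.5, 3.2, -1.7]
finger_gap: 0.0311
```

Request:
drive_tool(
  dp=[
    [0,0,0],
    [0,0,0],
    [0,0,0],
    [0,0,0],
    [0,0,0],
  ],
  dr=[
    [0,0,0.5],
    [0,0,0.9],
    [0,0,1.2],
    [0,0,1.3],
    [0,0,1.3],
  ],
  hand=[25,25,25,25,25],
)

```text
t: 17.63
eef_pos: [0.5184, -0.1555, 0.1145]
orientation: [[0.995, -0.104, 0.007], [-0.104, -0.995, 0.001], [0.007, -0.001, -1.0]]
ft_force: [11.8, 2.3, -2.5]
finger_gap: 0.0308
```

```bash
python3 - <<'E'
from h import *
o=bot.get_obs();R=o['orientation'];yaw=np.degrees(np.arctan2(R[1,0],R[0,0]));print(o['eef_pos'],o['ft_force'].round(1),'yaw',yaw,'left',(yaw+12.5)/5)
f=grab('top');W=cloud(f)
save('p7.png',np.hstack([cv2.resize(f['img'][150:310,310:470],(400,400)),cv2.resize(grab('scene')['img'][150:270,170:310],(400,400))]))
ax=np.array([.5153,-.155]);pt=np.array([.392,-.1213]);h=(pt-ax)/np.linalg.norm(pt-ax)
P=W.reshape(-1,3);c=ax+.075*h
q=P[(np.abs(P[:,2]-.069)<.006)&(np.hypot(*(P[:,:2]-c).T)<.055)];print(len(q))
if len(q)>10:
    cc,r=cv2.minEnclosingCircle(q[:,:2].astype(np.float32));d=np.array(cc)-ax;print(cc,r,'side',h[0]*d[1]-h[1]*d[0],'along',d@h)
E
```

```text
[ 0.51836931 -0.15550022  0.11449755] [11.8  2.3 -2.5] yaw -5.955361609262682 left 1.3089276781474637
152
(0.4418967664241791, -0.14597882330417633) 0.035893287509679794 side 0.010650537771339846 along 0.07318457742957225
```

View pics/p7.png

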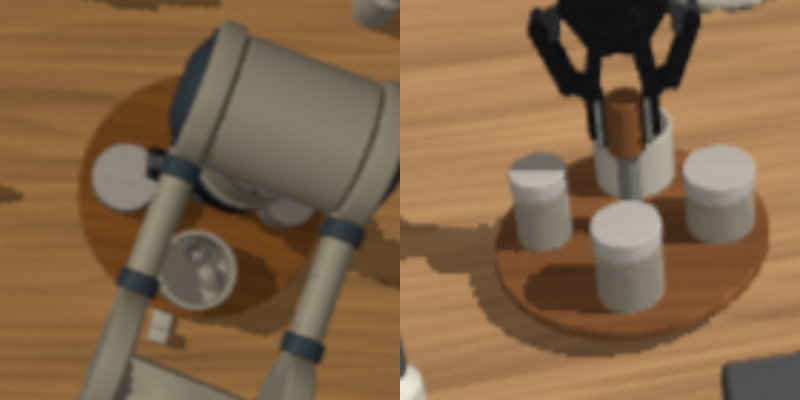

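Both shells are in the jar at (198,270) left panel. It is 10.7 mm short of the line to the tab at (160,326), so turn about 7.5° more the same way.

Request:
drive_tool(
  dp=[
    [0,0,0],
    [0,0,0],
    [0,0,0],
    [0,0,0],
    [0,0,0],
  ],
  dr=[
    [0,0,0.4],
    [0,0,0.8],
    [0,0,1.2],
    [0,0,1.4],
    [0,0,1.5],
  ],
  hand=[25,25,25,25,25],
)

```text
t: 18.15
eef_pos: [0.5184, -0.1556, 0.1145]
orientation: [[0.972, -0.233, 0.007], [-0.233, -0.972, 0.0], [0.007, -0.002, -1.0]]
ft_force: [10.8, 1.9, -1.5]
finger_gap: 0.0311
```

Request:
drive_tool(
  dp=[
    [0,0,0],
    [0,0,0],
    [0,0,0],
    [0,0,0],
    [0,0,0],
  ],
  dr=[
    [0,0,0],
    [0,0,0],
    [0,0,0],
    [0,0,0],
    [0,0,0],
  ],
  hand=[25,25,25,25,25],
)

```text
t: 18.57
eef_pos: [0.5183, -0.1556, 0.1145]
orientation: [[0.973, -0.232, 0.007], [-0.232, -0.973, 0.0], [0.007, -0.002, -1.0]]
ft_force: [11.6, 2.2, -1.9]
finger_gap: 0.0307
```

```bash
python3 - <<'E'
from h import *
o=bot.get_obs();R=o['orientation'];yaw=np.degrees(np.arctan2(R[1,0],R[0,0]));print(o['eef_pos'],o['ft_force'].round(1),'yaw',yaw,'left',(yaw+12.5)/5,o['joint_vel'].round(4),o['finger_gap'])
f=grab('top');W=cloud(f)
save('p8.png',np.hstack([cv2.resize(f['img'][150:310,310:470],(400,400)),cv2.resize(f['img'][150:310,200:360],(400,400))]))
P=W.reshape(-1,3)
# disc axis from rim points by height
d=P[(np.abs(P[:,2]-.024)<.003)&(np.hypot(P[:,0]-.515,P[:,1]+.155)<.122)]
hull=cv2.convexHull(d[:,:2].astype(np.float32))[:,0];A=np.c_[2*hull,np.ones(len(hull))];s=np.linalg.lstsq(A,(hull**2).sum(1),rcond=None)[0];print('disc fit',s[:2])
tab=P[(P[:,2]>.018)&(P[:,2]<.03)&(np.hypot(P[:,0]-.38,P[:,1]+.118)<.018)];print('tab',len(tab),tab.mean(0),tab.min(0),tab.max(0))
for ax in(np.array([.5153,-.155]),s[:2]):
  for pt in(np.array([.392,-.1213]),tab.mean(0)[:2]):
    h=(pt-ax)/np.linalg.norm(pt-ax);c=ax+.075*h
    q=P[(np.abs(P[:,2]-.069)<.006)&(np.hypot(*(P[:,:2]-c).T)<.055)]
    cc,r=cv2.minEnclosingCircle(q[:,:2].astype(np.float32));e=np.array(cc)-ax;print(cc,r,'side',h[0]*e[1]-h[1]*e[0],'along',e@h)
E
```

```text
[ 0.51834444 -0.15564498  0.11449666] [11.6  2.2 -1.9] yaw -13.436299986100142 left -0.1872599972200284 [ 0.0005  0.0008  0.001  -0.0009 -0.0002 -0.0005] 0.030688987466478433
disc fit [ 0.51642015 -0.15486853]
tab 41 [ 0.38207025 -0.11526803  0.02172725] [ 0.3747372  -0.12354669  0.01802735] [ 0.38858118 -0.10658485  0.02837021]
(0.4438427984714508, -0.13667044043540955) 0.03594285994768143 side 0.0011584271105432621 along 0.0737615241894656
(0.4438427984714508, -0.13667044043540955) 0.03594285994768143 side 0.0028562088324307726 along 0.07371530692623551
(0.4438427984714508, -0.13667044043540955) 0.03594285994768143 side 0.0013355087483335956 along 0.07481215582353032
(0.4438427984714508, -0.13667044043540955) 0.03594285994768143 side 0.0030642138161916417 along 0.07476130574213986
```

View pics/p8.png

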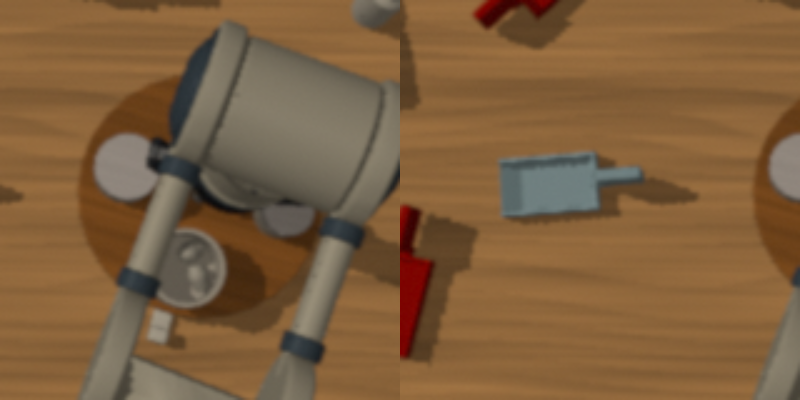

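The jar at (188,268) is 1–3 mm off the line to the tab at (160,326), with both shells in it. The empty dish lies flat at (550,185) in the right panel. The arm is still and gripping the knob, so I'm handing in.

```bash
python3 -c "
from cell import bot
print(bot.close_job())"
```

```text
the job is handed in; nothing more can be done
None
```

I finished the task and handed it in at about 18.6 s of the 72 s allowed; the hand-in reports no verdict.

I tipped both shells into the open jar and set the empty dish down flat on a clear patch of shelf. I then gripped the knob and turned the carousel about 174° clockwise to the pointer.

**Last checks:**
- **Shells:** both show inside the open jar in the final top view. The fingers only ever held the dish's fin and the knob.
- **Dish:** it looks empty, flat and let go. It stands at about (0.53, 0.09), not its original spot.
- **Carousel:** the jar centre is 1–3 mm off the pointer line, depending on which axis and tab fit I used; 13 mm is allowed. The arm is still, gripping the knob at 31 mm opening with the grip set to 40 N.
- **Wrist force:** it reads about 12 N sideways because the grip is 2–3 mm off the turning axis. That is well under the limit.
- **Bystanders:** I had no contact with the dry box, mask frame or spray bottle that I know of, but I did not re-measure where they stand.

No check failed.

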